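Check and close the ejector junction box

TASK

Take the yellow tester pen from its stand, touch its tip on the red-ringed terminal in the open junction box and then on the blue-ringed one, and stand the pen back in its stand. Then pick up the white cover, press it down onto the box until both orange end latches snap over it, and keep pressing it firmly down on the rubber seal: I fit the screws meanwhile, so finish with the cover still held pressed, not let go. Leave the spanner, the lens and the ring gauge where they are.

Things in the scene. Friction and masses are not known exactly. Their poses are not given: they have to be found in the camera images.
- junction_box: open grey junction box screwed to the worktop, 72 (its x) x 104 (its y) x 38 mm high without the seal; origin: centre of its underside on the worktop, z up. Its two orange latches stand at its y ends, left and right (130 mm overall); black cable glands stick out 17 mm on its +x side (far from the robot), screw lugs 16 mm on both x sides
- red_point: red-ringed test terminal in the box: brass disc 12 mm across on a red ring 17 mm across; origin: middle of the brass top, 32 mm above the worktop, z up. Lies at x = -13 mm and y = +20 or -20 mm of the box; the blue one at the other of these two places
- blue_point: blue-ringed test terminal in the box: the same with a blue ring; origin: middle of the brass top, 32 mm above the worktop
- seal: black rubber seal on the box's rim, 72 x 104 x 4 mm, opening 62 x 94 mm; origin: middle of its underside; free top 42 mm above the worktop. The cover's flange rests on it; it yields downward 3 mm at most, about 8 N per mm. The latched cover left alone presses it with only 2 to 5 N; at the end the robot should push firmly, 10 to 20 N
- latch_left (a joint): sprung orange latch at the box's +y end, 30 mm wide, top 58 mm above the worktop, hinged near the foot; rad, 0 = upright, grows outward, springs back. Its nose hooks 3.5 mm over the end of the seated cover; a slope above it leads the cover in. Both together resist with up to 10 to 18 N, which drops suddenly as they snap over the flange, some 7 mm after first touch
- latch_right (a joint): the same latch at the -y end of the box
- cover: loose white cover, 0.12 kg, right way up; origin: centre of its underside, z up. Tapered plug 52 x 78 to 58 x 84 mm, z 0-5 mm; flange 72 (x) x 108 (y) mm, z 5-11 mm, ends bevelled below; solid hood 44 (x) x 80 (y) mm, z 11-33 mm, grip it across x, push on the flange. Goes on either way round, y along the box's y. Origin 36-37 mm above the worktop when latched, 34-36 mm when pressed
- pen_stand: stand for the pen, fixed: dark round foot 60 mm across, 10 mm high, with an upright aluminium tube 24 mm across, bore 14 mm, its open top 58 mm above the worktop; origin: centre of its underside. Obstacles overhead: a fixed black plate 0.24 m above the worktop begins 0.1 m to the stand's near right (corner at x 0.36, y -0.09, edge running to x 0.71, y -0.69)
- tester_pen: yellow tester pen, round, 144 mm long, 0.045 kg; origin: its steel tip, z towards the butt. Red shank 8 mm thick up to z = 50 mm, black collar 21 mm across at z = 50-54 mm, yellow handle 17 mm thick, z = 54-140 mm. At first it stands upright in the stand's tube, collar on the tube's top, tip 8 mm above the worktop
- pen_tip (a point): point at the pen's tip, z along the pen
- pen_grip (a point): point on the pen's axis 115 mm from the tip, a good place to take it
- spanner: loose spanner 177 mm long lying at the left edge of the worktop, leave it; origin: centre of its underside. Above it a monitor hangs, its lower edge 0.64 m up, from x 0.44, y 0.24 outward: travel with the TCP below 0.2 m
- lens: loose black spare lens 37 mm across, 47 mm high, behind the box, leave it; origin: centre of its underside
- ring_gauge_loose: loose steel ring gauge 51 mm across, 16 mm high, behind the box, leave it; origin: centre of its underside. Above and beyond it hangs a fixed ring plate, 0.45 m up, beginning at x 0.55
Things that resemble listed ones, but are neither listed nor needed, are in the scene too. There is more than one size of the junction_box; the job needs the larger.

How it is judged:
On the way, in this order (a step that is already met when the one before it is completed fails the run):
1. the held pen's tip touches the red-ringed terminal (contact force between tester_pen and red_point above 0.3 N and horizontal distance between pen_tip and red_point below 0.008 m and contact force between the fingers and tester_pen above 0.5 N), for 0.1 s.
2. then the held pen's tip touches the blue-ringed terminal (contact force between tester_pen and blue_point above 0.3 N and horizontal distance between pen_tip and blue_point below 0.008 m and contact force between the fingers and tester_pen above 0.5 N), for 0.1 s.
3. the pen stands in its stand again and is let go (horizontal distance between pen_tip and pen_stand below 0.008 m and z of pen_tip in the frame of pen_stand below 0.012 m and angle between tester_pen's own z axis and vertical below 0.12 rad and contact force between the fingers and tester_pen below 0.05 N), for 0.2 s.
4. the cover has snapped in under both latches (z of cover in the frame of junction_box below 0.0378 m and horizontal distance between cover and junction_box below 0.006 m and angle between the y axis of cover and the y axis of junction_box, either way round below 0.1 rad and value of joint each of latch_left, latch_right below 0.045 rad), for 0.1 s.
At the end, for the whole second after the job is handed in: Cover level under both latches (origin under 37.5 mm above the box underside, within 6 mm and 0.1 rad of the box, latches within 0.045 rad of upright), fingers still pushing it onto the seal with over 7 N; pen upright in its stand (tip within 8 mm of the axis, at most 12 mm up) (z of cover in the frame of junction_box below 0.0375 m and horizontal distance between cover and junction_box below 0.006 m and angle between the y axis of cover and the y axis of junction_box, either way round below 0.1 rad and angle between cover's own z axis and vertical below 0.05 rad and value of joint each of latch_left, latch_right below 0.045 rad and contact force between cover and seal above 7 N and contact force between the fingers and cover above 2 N and horizontal distance between pen_tip and pen_stand below 0.008 m and z of pen_tip in the frame of pen_stand below 0.012 m and angle between tester_pen's own z axis and vertical below 0.12 rad); the arm keeps its last pose, push and grip.
It fails at once if the spanner, the lens or the ring gauge is moved by more than 20 mm (distance of any of spanner, lens, ring_gauge_loose from where it was at the start of the episode above 0.02 m).
It also fails if it takes over 72 s, if anything falls off the work surface, if the arm or the gripper's body presses on something with over 40 N, if the wrist force passes 120 N, or if a joint passes its speed limit or range.

ROBOT

A 7-joint arm with a two-finger parallel gripper is mounted at the origin on a cart in front of the work surface, level with it; the furniture and walls round the work are solid. World frame = base frame: x ahead of the robot, y to its left, z up, the work surface at z = 0. Lengths are in m, angles in rad, forces in N, time in s.
With the tool pointing down it reaches from about 0.4 to 0.925 m from the base axis. Payload 5.6 kg.
Tool frame: the origin (TCP) lies between the finger pads, 19 mm behind the fingertips; this is the grasp point; z points along the fingers, y is the direction in which the jaws open and shut (so a half turn about z gives the same grasp; the last joint's range is limited). The gripper opens to 85 mm and grips with 20 to 120 N. Pads are 22 mm wide; open, the fingers measure 114 mm over their backs; the gripper's body (76 mm by 85 mm) begins 54 mm behind the grasp point. The pads swing forward as they close: fully open they stand 13 mm farther back than shut.
Start: joints at [-1.233, 0.468, -0.012, 1.603, 0.006, 1.071, -0.056], TCP at [0.242, 0.603, 0.25] pointing down, gripper open.
Joint ranges: [-2.53, 2.53], [-0.31, 2.02], [-1.57, 1.55], [0.28, 2.44], [-1.29, 4.43], [0.15, 1.84], [-2.92, 2.92]. Speed limits (rad/s): [2.57, 2.57, 3.14, 3.14, 3.14, 3.14, 3.14].

INTERFACE

Orientations are given as a unit quaternion [x, y, z, w].
In Python, from station import * gives the robot as it stands.
- The arm moves only by the tool arm_command, never from a script. Its argument "commands" is a list of rows, each a list of 4 numbers: the shift along the tool's x, y, z in m, then the turn about the tool's z in degrees. A call has 1 to 12 rows; each row is the pose to reach, as a shift and turn from the pose commanded when the call began, along the tool's axes at that moment; what a row does not reach only later rows make up. A row lasts 1/10 s, in which the tool goes at most 50 mm and 8.59 degrees, less where a joint would pass 70% of its speed; a pose out of reach is approached as far as the arm can. A call with a gripper value outside its range is refused whole. "grip" is the opening, from -1 (shut) to 1 (fully open), set as the call begins (left out, the last holds). The fingers move at their own pace and stop on an object; "force" is the grip in N (left out, the last holds). Time passes only in rows, so rows that repeat a pose let the fingers close. It gives the time, the measured TCP pose, the force and the opening at its end, in the units of the state.
- get_state(): the state, without advancing time (a new reading comes with each control period).
- grab_frame(name): name is "scene" or "top" or "wrist"; returns the picture (420x560x3 uint8, blue, green, red); there is no depth.
- calibration(name): a dict with "mtx" (3x3 intrinsics, pixels), "R" (3x3) and "t" (3): a world point X has camera coordinates R X + t. Camera axes: x right, y down, z forward; pixel columns grow to the right and rows downward; lengths in m; the calibration is good to about 2 mm. A picture is of the moment at which its call begins: read the wrist's pose just before it. calibration takes no time and is no camera call; for the wrist camera it gives the pose at the moment of the call.
- close_job(): hands the job in, once; it reports no verdict.
The state is a dict: "time": time; "qpos": joint angles; "joint_velocities": joint speeds; "joint_efforts": joint torques, N m; "tcp_pos": TCP position; "orientation": TCP orientation; "ft_force": force on the tool from outside, world axes, zero at the start; "torque": the same for the moment, N m; "finger_gap": opening from 0.0 (shut) to 1.0 (fully open).
Only numpy, scipy, OpenCV 4.12 (cv2) and the standard library are available. Lean on these libraries where they do the work, as an engineer would, in place of code of your own. Each camera call takes 0.05 s, during which the arm holds its last target. There are 200 camera calls.

## Working session

There is one attempt and no reset: what is moved stays moved. The work goes in short steps, Python scripts to look and compute and a tool call to move; the robot and the scene stay as the last step left them, time stands still between calls to the robot, and variables do not carry over. Pictures are saved under pics/ and viewed, about 8 in all and at most 12, crops included, and the job is handed in when it is done.

Besides the shell and the picture viewer there is one more tool, called after "Emit:" as name(argument=value, ...), one argument or row to a line, values as JSON. arm_command: Moves the arm, as the interface text tells. Its arguments: {"type":"object","properties":{"commands":{"type":"array","items":{"type":"array","items":{"type":"number"}}},"grip":{"type":"number"},"force":{"type":"number"}},"required":["commands"]}

```bash
mkdir -p pics; ls; python3 - <<'E'
from station import *
import cv2,numpy as np
s=get_state();print(s)
for n in("top","scene"):
    cv2.imwrite(f"pics/{n}0.png",grab_frame(n)); c=calibration(n);print(n,c)
print(calibration("wrist"))
E
```

```text
pics
{'time': 0.0, 'qpos': array([-1.2329981 ,  0.46838774, -0.01158899,  1.60366953,  0.00601077,
        1.07141105, -0.05630142]), 'joint_velocities': array([-0.00071595,  0.00101329,  0.00045707, -0.00163464, -0.00151786,
        0.0022814 , -0.00113243]), 'joint_efforts': array([-2.60179486e-04, -5.32378364e+01,  2.16091383e-02, -2.51298076e+01,
        1.14675271e-02,  7.83707335e-03,  2.05690492e-05]), 'tcp_pos': array([0.24144818, 0.60289794, 0.24901245]), 'orientation': array([ 1.89286245e-01,  9.81921519e-01, -9.14941857e-04, -1.03451354e-04]), 'ft_force': array([-0.79879153,  1.40349811,  0.32260638]), 'torque': array([-0.07035216,  0.00830952, -0.01050438]), 'finger_gap': 1.0010824113982744}
top {'mtx': array([[446.6566338 ,   0.        , 282.97619023],
       [  0.        , 446.6566338 , 208.1060095 ],
       [  0.        ,   0.        ,   1.        ]]), 'R': array([[ 0.02514287, -0.99966178, -0.00664547],
       [-0.98985737, -0.0239654 , -0.14002872],
       [ 0.13982209,  0.01009879, -0.99012514]]), 't': array([0.0049683 , 0.54232175, 1.32501763])}
scene {'mtx': array([[503.4304598 ,   0.        , 280.39939639],
       [  0.        , 503.4304598 , 206.8619411 ],
       [  0.        ,   0.        ,   1.        ]]), 'R': array([[ 0.98223868,  0.18755416, -0.00553355],
       [ 0.11149708, -0.60713238, -0.78673926],
       [-0.15091582,  0.77214876, -0.61726065]]), 't': array([-0.55352343,  0.04165536,  1.4263788 ])}
{'mtx': array([[362.85987568,   0.        , 279.02323493],
       [  0.        , 362.85987568, 211.11085181],
       [  0.        ,   0.        ,   1.        ]]), 'R': array([[ 0.37149882,  0.92843188, -0.00169375],
       [ 0.88074966, -0.35184115,  0.31699817],
       [ 0.29371527, -0.11925621, -0.94842464]]), 't': array([-0.64962342, -0.04218548,  0.38100202])}
```

View pics/top0.png

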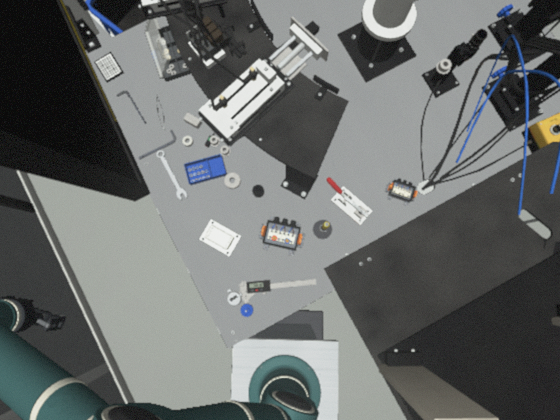

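View pics/scene0.png

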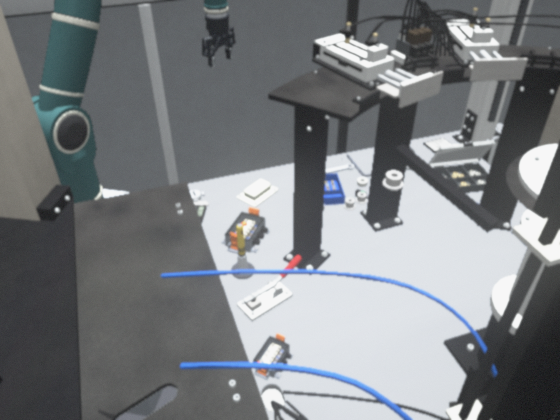

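The top view shows these candidates:
- **Boxes:** (282,233) and a smaller one at (403,190). I choose the larger.
- **White plates:** (220,238), and (350,200), which has a red handle on it. I choose (220,238) as the cover.
- **Pen and stand:** (323,228), which has a yellow butt.
- **Leave alone:** spanner (173,175), lens (258,190), ring gauge (232,180).

A close crop will check the choice.

```bash
cat > h.py <<'E'
from station import *
import cv2,numpy as np
from scipy.spatial.transform import Rotation as Ro
def cast(c,uv,z):
    d=c["R"].T@np.linalg.solve(c["mtx"],[uv[0],uv[1],1.]); o=-c["R"].T@c["t"]
    return (o+d*(z-o[2])/d[2])
def proj(c,X):
    p=c["mtx"]@(c["R"]@np.asarray(X,float)+c["t"]); return p[:2]/p[2]
def blobs(m,amin=8):
    n,l,st,ce=cv2.connectedComponentsWithStats(m.astype(np.uint8))
    return [(ce[i].round(1),st[i,4]) for i in range(1,n) if st[i,4]>=amin]
def hsv(im): return cv2.split(cv2.cvtColor(im,cv2.COLOR_BGR2HSV))
def totool(X):
    s=get_state(); return Ro.from_quat(s["orientation"]).inv().apply(np.asarray(X)-s["tcp_pos"])
E
python3 - <<'E'
from h import *
im=cv2.imread("pics/top0.png");c=calibration("top")
H,S,V=hsv(im)
for nm,uv,z in(("box",(282,233),.04),("cover",(220,238),.02),("pen butt",(324,225),.15),("lens",(258,190),.047),("ring",(232,180),.016),("small",(403,190),.03)): print(nm,cast(c,uv,z).round(3))
W=np.zeros_like(H);W[200:265,190:345]=1
print("orange",blobs((H>3)&(H<18)&(S>120)&(V>100)&(W>0),5))
print("yellow",blobs((H>=20)&(H<35)&(S>100)&(V>100)&(W>0),3))
m=((V>200)&(S<40)&(W>0)).astype(np.uint8)
for k in cv2.findContours(m,0,2)[0]:
    if cv2.contourArea(k)>200:print(cv2.minAreaRect(k))
print(cast(c,(0,0),0))
cv2.imwrite("pics/crop0.png",cv2.resize(im[200:266,190:350],None,fx=5,fy=5,interpolation=2))
E
```

```text
box [0.466 0.019 0.04 ]
cover [0.447 0.209 0.02 ]
pen butt [ 0.482 -0.098  0.15 ]
lens [0.595 0.096 0.047]
ring [0.63  0.18  0.016]
small [ 0.608 -0.35   0.03 ]
orange [(array([263.2, 230. ]), np.int32(29)), (array([299.1, 238.5]), np.int32(35)), (array([273.7, 237.6]), np.int32(11))]
yellow [(array([324.7, 226.5]), np.int32(13))]
((219.73056030273438, 237.1761474609375), (35.270965576171875, 24.185808181762695), 30.256441116333008)
[ 1.23344316e+00  9.91376889e-01 -2.22044605e-16]
```

View pics/crop0.png

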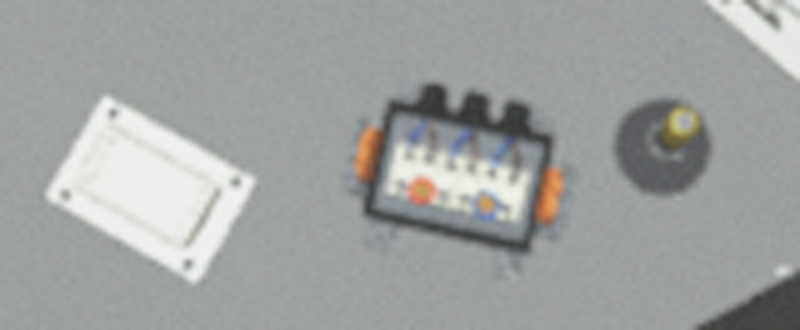

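The crop shows the larger box with orange latches at its ends, the red terminal at about (274,238) and the blue at (287,241) in full-image pixels. The cover with its hood is at (220,237), and the yellow pen in its stand at (325,226). Next I move over the scene for a wrist view.

Emit:
arm_command(
  commands=[
    [-0.03,-0.035,0.003,-2],
    [-0.062,-0.075,0.005,-4],
    [-0.093,-0.112,0.008,-6],
    [-0.124,-0.15,0.01,-8],
    [-0.155,-0.187,0.013,-10],
    [-0.186,-0.224,0.015,-12],
    [-0.217,-0.262,0.018,-14],
    [-0.248,-0.3,0.02,-16],
    [-0.28,-0.337,0.023,-18],
    [-0.31,-0.375,0.026,-20],
    [-0.34,-0.41,0.028,-22],
    [-0.371,-0.447,0.03,-22],
  ],
  grip=1,
)

```text
time: 1.3
tcp_pos: [0.4199, 0.0488, 0.22]
orientation: [-0.002, 1.0, 0.0, 0.0]
ft_force: [0.4, 0.6, -0.3]
finger_gap: 1.003
```

Emit:
arm_command(
  commands=[
    [0,0,0,0],
    [0,0,0,0],
    [0,0,0,0],
  ],
)

```text
time: 1.6
tcp_pos: [0.4194, 0.0516, 0.2198]
orientation: [-0.002, 1.0, 0.0, -0.0]
ft_force: [-1.4, -0.7, 0.3]
finger_gap: 1.001
```

```bash
python3 - <<'E'
from h import *
c=calibration("wrist");im=grab_frame("wrist");cv2.imwrite("pics/w1.png",im)
import pickle;pickle.dump(c,open("w1.pkl","wb"))
s=get_state();print(s["tcp_pos"],s["orientation"],s["qpos"],s["time"])
E
```

```text
[0.41946465 0.05188689 0.21986599] [-2.79730284e-03  9.99996058e-01  1.30056141e-04 -2.04522703e-04] [-0.45508696  0.11384266  0.27229293  2.17445186 -0.0408215   0.85822609
  1.41862712] 1.65
```

View pics/w1.png

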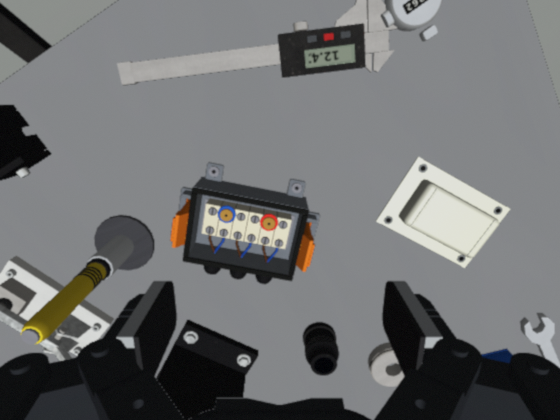

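The wrist view shows all the targets: blue terminal (226,214), red (269,223), stand foot (124,242), pen butt (35,332), and cover flange corners (422,157), (509,209), (467,268) and (378,219).

```bash
python3 - <<'E'
from h import *
import pickle
c=pickle.load(open("w1.pkl","rb"));im=cv2.imread("pics/w1.png");H,S,V=hsv(im)
def rect(m,amin):
    for k in cv2.findContours(m.astype(np.uint8),0,2)[0]:
        if cv2.contourArea(k)>amin: yield cv2.boxPoints(cv2.minAreaRect(k)),k
# terminals
for nm,m in(("blue",(H>100)&(H<125)&(S>110)),("red",((H<8)|(H>172))&(S>150)),):
    W=np.zeros(H.shape,bool);W[195:245,205:290]=1
    for k in cv2.findContours((m&W).astype(np.uint8),0,2)[0]:
        if cv2.contourArea(k)>60:
            (u,r)=cv2.minEnclosingCircle(k);print(nm,u,r,cv2.contourArea(k),cast(c,u,.032).round(4))
# brass
W=np.zeros(H.shape,bool);W[195:245,205:290]=1
for ce,a in blobs((H>12)&(H<30)&(S>110)&W,15):print("brass",ce,a,cast(c,ce,.032).round(4))
# orange
for ce,a in blobs((H>3)&(H<18)&(S>170)&(V>120),100):print("orange",ce,a,cast(c,ce,.045).round(4))
# cover
W=np.zeros(H.shape,bool);W[140:285,365:520]=1
for b,k in rect((V>165)&W,2000):
    hull=cv2.convexHull(k);q=cv2.approxPolyDP(hull,8,True)[:,0]
    P=np.array([cast(c,x,.010)for x in q]);print("cover",q.tolist(),P.round(4).tolist(),"sides",np.linalg.norm(np.diff(P,axis=0,append=P[:1]),axis=1).round(3),P.mean(0).round(4))
# stand foot (dark disc)
W=np.zeros(H.shape,bool);W[205:285,85:165]=1
print("px",im[240,110],im[225,125],im[200,125])
for k in cv2.findContours(((V<90)&W).astype(np.uint8),0,2)[0]:
    if cv2.contourArea(k)>500:
        e=cv2.fitEllipse(cv2.convexHull(k));print("foot",e,cast(c,e[0],.010).round(4))
# pen yellow
m=(H>=18)&(H<35)&(S>120);m[:,200:]=0
for k in cv2.findContours(m.astype(np.uint8),0,2)[0]:
    if cv2.contourArea(k)>300:
        v=k[:,0].astype(float);print("pen",cv2.minAreaRect(k))
        for z in(.062,.152):pass
p=cast(c,(37,330),.152);print("butt",p.round(4), "tube top guess",cast(c,(100,264),.062).round(4))
E
```

```text
brass [225.9 214.8] 98 [0.4467 0.0037 0.032 ]
brass [268.5 222.9] 110 [0.4544 0.0425 0.032 ]
orange [179.  229.4] 432 [ 0.4561 -0.0364  0.045 ]
orange [305.1 253.5] 356 [0.4789 0.0758 0.045 ]
cover [[418, 157], [509, 208], [465, 267], [376, 221]] [[0.3969, 0.1805, 0.01], [0.446, 0.275, 0.01], [0.5097, 0.2429, 0.01], [0.46, 0.1472, 0.01]] sides [0.107 0.071 0.108 0.071] [0.4532 0.2114 0.01  ]
px [71 71 69] [73 68 68] [137 134 132]
foot ((123.28109741210938, 242.64627075195312), (54.78139877319336, 60.86174774169922), 102.25263977050781) [ 0.4842 -0.1035  0.01  ]
pen ((65.25001525878906, 301.2500305175781), (24.748737335205078, 103.23758697509766), 45.0)
butt [ 0.4822 -0.0996  0.152 ] tube top guess [ 0.4817 -0.1021  0.062 ]
```

Sizes check out: the flange measures 107 x 71 mm and the terminals are 39.6 mm apart. The results are:
- **Box yaw:** about -11.3°
- **Cover yaw:** -27.5°
- **Pen:** about (0.483, -0.101)

I'll turn the tool so the wrist camera stays clear of the overhead plate, then go above the pen.

Emit:
arm_command(
  commands=[
    [0,0,0.005,8],
    [0,0,0.01,16],
    [0,0,0.015,24],
    [0,0,0.02,32],
    [-0.01,-0.01,0.02,40],
    [-0.02,-0.03,0.02,48],
    [-0.03,-0.05,0.02,56],
    [-0.04,-0.075,0.02,64],
    [-0.05,-0.1,0.02,72],
    [-0.06,-0.125,0.02,80],
    [-0.0635,-0.145,0.02,86],
    [-0.0635,-0.153,0.02,90],
  ],
)

```text
time: 2.85
tcp_pos: [0.4845, -0.1027, 0.1999]
orientation: [0.707, 0.707, -0.0, 0.0]
ft_force: [-0.1, -0.3, 0.7]
finger_gap: 1.0
```

Emit:
arm_command(
  commands=[
    [0,0,0,0],
    [0,0,0,0],
    [0,0,0,0],
  ],
)

```text
time: 3.15
tcp_pos: [0.4839, -0.1007, 0.1999]
orientation: [0.705, 0.71, 0.0, -0.0]
ft_force: [0.6, 0.1, 0.9]
finger_gap: 1.0
```

```bash
python3 - <<'E'
from h import *
c=calibration("wrist");im=grab_frame("wrist");cv2.imwrite("pics/w2.png",im)
import pickle;pickle.dump(c,open("w2.pkl","wb"))
s=get_state();print(s["tcp_pos"],s["orientation"],s["qpos"],s["time"])
print("pen px",proj(c,(.483,-.101,.152)),proj(c,(.483,-.101,.062)))
E
```

```text
[ 0.48392013 -0.1008992   0.19995648] [ 7.04892254e-01  7.09314336e-01  1.94274853e-04 -2.11746982e-04] [-0.34612438  0.29057477  0.57213459  2.05373244 -0.20824941  0.8525327
  0.35114352] 3.2
pen px [275.70387675 255.66174454] [276.90700779 204.17450204]
```

View pics/w2.png

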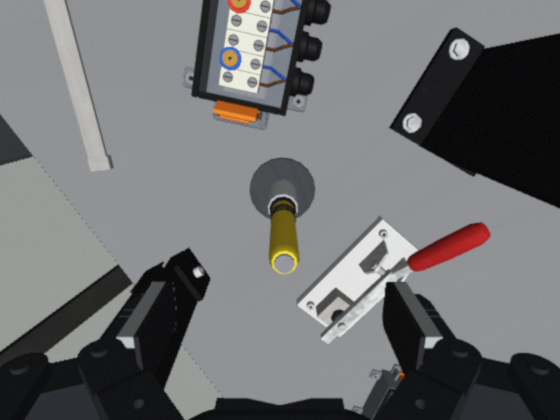

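The pen butt is at (285,262) and the tube top near (283,203), with the blue terminal at (230,58). I'll re-cast from this nearer view.

```bash
python3 - <<'E'
from h import *
import pickle
c=pickle.load(open("w2.pkl","rb"));im=cv2.imread("pics/w2.png");H,S,V=hsv(im)
W=np.zeros(H.shape,bool);W[40:80,205:255]=1;W[0:20,215:260]=1
for ce,a in blobs((H>12)&(H<30)&(S>110)&W,15):print("brass",ce,a,cast(c,ce,.032).round(4))
W=np.zeros(H.shape,bool);W[185:280,250:320]=1
print("px foot",im[180,262],im[175,285],"tube",im[188,283],"butt",im[262,285])
for k in cv2.findContours(((V<80)&(np.arange(420)[:,None]<222)&(np.arange(420)[:,None]>150)&(np.arange(560)[None]>240)&(np.arange(560)[None]<325)).astype(np.uint8),0,2)[0]:
    if cv2.contourArea(k)>500:
        e=cv2.fitEllipse(cv2.convexHull(k));print("foot",e,cast(c,e[0],.010).round(4))
for k in cv2.findContours(((S<70)&(V>120)&(np.arange(420)[:,None]>245)&W).astype(np.uint8),0,2)[0]:
    if cv2.contourArea(k)>150: print("butt",cv2.minEnclosingCircle(k),cast(c,cv2.minEnclosingCircle(k)[0],.152).round(4))
m=((H>=18)&(H<35)&(S>110)&W)
for r in(225,235,245):
    x=np.where(m[r])[0]; print(r,x.min(),x.max(),(x.min()+x.max())/2)
print("butt guess",cast(c,(285,262),.152).round(4),"tubetop",cast(c,(283,203),.06).round(4))
s=get_state()
for nm,p in(("grip",(.487,-.1025,.123)),):print(nm,totool(p))
E
```

```text
brass [238.7   3. ] 104 [0.4548 0.0397 0.032 ]
brass [229.6  57.9] 169 [0.447  0.0035 0.032 ]
px foot [79 74 73] [80 74 74] tube [95 96 94] butt [157 149 148]
foot ((281.9386291503906, 188.816162109375), (62.38047409057617, 62.770999908447266), 102.3772964477539) [ 0.4872 -0.1028  0.01  ]
butt ((283.9774169921875, 263.4419250488281), 9.656903266906738) [ 0.4874 -0.1055  0.152 ]
butt ((284.5, 262.5), 38.24274444580078) [ 0.4876 -0.1049  0.152 ]
225 271 294 282.5
235 271 295 283.0
245 270 296 283.0
butt guess [ 0.4879 -0.1046  0.152 ] tubetop [ 0.4876 -0.1007  0.06  ]
grip [-0.00166422  0.00307156  0.07695546]
```

Emit:
arm_command(
  commands=[
    [-0.002,0.003,0.015,0],
    [-0.002,0.003,0.035,0],
    [-0.002,0.003,0.055,0],
    [-0.002,0.003,0.07,0],
    [-0.002,0.003,0.077,0],
    [-0.002,0.003,0.077,0],
    [-0.002,0.003,0.077,0],
  ],
)

```text
time: 3.9
tcp_pos: [0.4873, -0.1041, 0.1235]
orientation: [0.706, 0.708, 0.0, 0.0]
ft_force: [-0.3, -0.7, 0.2]
finger_gap: 1.001
```

Emit:
arm_command(
  commands=[
    [0,0,0,0],
    [0,0,0,0],
    [0,0,0,0],
    [0,0,0,0],
    [0,0,0,0],
    [0,0,0,0],
    [0,0,0,0],
    [0,0,0,0],
    [0,0,0,0],
    [0,0,0,0],
  ],
  grip=-1,
  force=40,
)

```text
time: 4.9
tcp_pos: [0.487, -0.1042, 0.1232]
orientation: [0.706, 0.708, 0.0, 0.0]
ft_force: [-1.2, 0.9, 6.1]
finger_gap: 0.192
```

Gripped: the opening of about 16 mm matches the 17 mm handle. Lifting.

Emit:
arm_command(
  commands=[
    [0,0,-0.005,0],
    [0,0,-0.015,0],
    [0,0,-0.03,0],
    [0,0,-0.045,0],
    [0,0,-0.06,0],
    [0,0,-0.066,0],
    [0,0,-0.066,0],
    [0,0,-0.066,0],
    [0,0,-0.066,0],
  ],
)

```text
time: 5.8
tcp_pos: [0.4864, -0.1041, 0.1883]
orientation: [0.706, 0.708, -0.0, -0.0]
ft_force: [0.1, -1.0, -1.2]
finger_gap: 0.189
```

```bash
python3 - <<'E'
from h import *
c=calibration("wrist");im=grab_frame("wrist");cv2.imwrite("pics/w3.png",im)
import pickle;pickle.dump(c,open("w3.pkl","wb"))
s=get_state();print(s["tcp_pos"],s["orientation"],s["finger_gap"],s["time"],s["ft_force"])
print("expected tip px",proj(c,s["tcp_pos"]-[0,0,.115]),"tube",proj(c,(.487,-.102,.058)))
print(totool((.4546,.041,.1635)),totool((.447,.0035,.1635)))
E
```

```text
[ 0.48636736 -0.10415423  0.18833521] [ 7.06003946e-01  7.08207563e-01 -5.01144904e-04 -4.74207838e-04] 0.19165022178678393 5.85 [-0.34595013 -0.31518527 -0.45534309]
expected tip px [278.12885715 213.48127004] tube [279.09757685 203.96483012]
[ 0.14525341 -0.03128057  0.02487317] [ 0.10777728 -0.03899738  0.02488516]
```

View pics/w3.png

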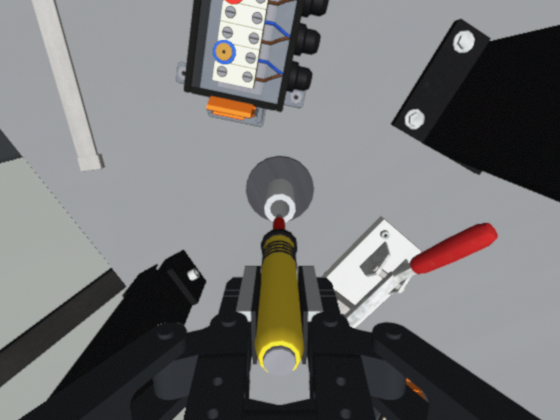

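The pen is held upright, its tip at about (279,215) just above the tube bore at (281,208). Next I move it over the red terminal and hover.

Emit:
arm_command(
  commands=[
    [0.01,-0.002,0,0],
    [0.035,-0.008,0,0],
    [0.07,-0.015,0,0],
    [0.105,-0.023,0,0],
    [0.13,-0.028,0,0],
    [0.142,-0.03,0,0],
    [0.146,-0.031,0.01,0],
    [0.146,-0.031,0.02,0],
    [0.146,-0.031,0.03,0],
    [0.146,-0.031,0.03,0],
    [0.146,-0.031,0.03,0],
  ],
)

```text
time: 6.95
tcp_pos: [0.4552, 0.0407, 0.1584]
orientation: [0.707, 0.708, -0.001, -0.0]
ft_force: [0.3, -0.2, -0.8]
finger_gap: 0.186
```

```bash
python3 - <<'E'
from h import *
c=calibration("wrist");im=grab_frame("wrist");cv2.imwrite("pics/w4.png",cv2.resize(im[120:320,180:380],None,fx=3,fy=3,interpolation=2))
import pickle;pickle.dump(c,open("w4.pkl","wb"))
s=get_state();print(s["tcp_pos"],s["orientation"],s["finger_gap"],s["time"],s["ft_force"])
print("tip px",proj(c,s["tcp_pos"]-[0,0,.115]),"red",proj(c,(.4548,.0425,.032)),"blue",proj(c,(.447,.0035,.032)))
E
```

```text
[0.45554627 0.04085054 0.1588278 ] [ 7.06561272e-01  7.07651819e-01 -2.55986931e-04  8.07530138e-05] 0.19147787769654165 7.0 [-0.1761628   1.01796697 -0.2898009 ]
tip px [278.51103233 213.23462918] red [277.54510972 205.80133332] blue [267.27067077 254.65105051]
```

View pics/w4.png

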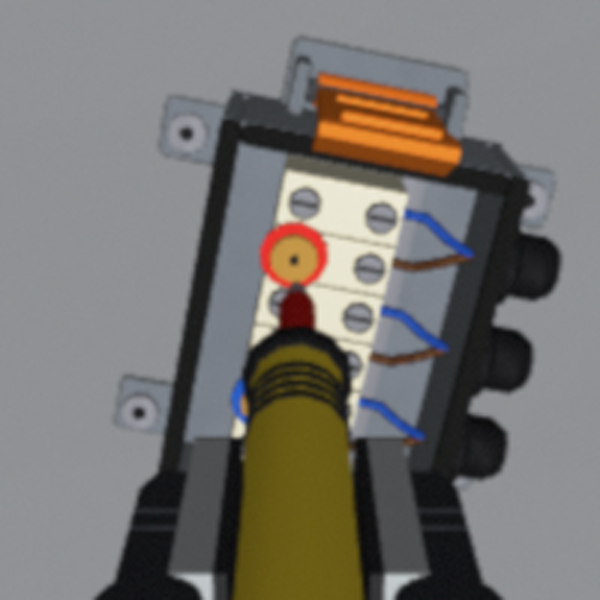

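The tip is at about (279,216) and the red terminal's centre at (278,206), as predicted. I shift 2.5 mm towards +y and go down.

Emit:
arm_command(
  commands=[
    [0.0025,-0.0005,0.003,0],
    [0.0025,-0.0005,0.006,0],
    [0.0025,-0.0005,0.009,0],
    [0.0025,-0.0005,0.0105,0],
    [0.0025,-0.0005,0.0115,0],
    [0.0025,-0.0005,0.0115,0],
    [0.0025,-0.0005,0.0115,0],
  ],
)

```text
time: 7.7
tcp_pos: [0.455, 0.0441, 0.1475]
orientation: [0.706, 0.708, 0.0, 0.0]
ft_force: [0.2, 0.1, -0.6]
finger_gap: 0.19
```

Emit:
arm_command(
  commands=[
    [0,0,0.0005,0],
    [0,0,0.001,0],
    [0,0,0.0015,0],
    [0,0,0.0015,0],
    [0,0,0.0015,0],
  ],
)

```text
time: 8.2
tcp_pos: [0.4553, 0.0442, 0.1467]
orientation: [0.706, 0.708, 0.0, 0.0]
ft_force: [-1.0, -0.4, 8.3]
finger_gap: 0.186
```

About 8 N on the red terminal. Now to the blue one.

Emit:
arm_command(
  commands=[
    [0,0,0,0],
    [0,0,-0.01,0],
    [-0.005,-0.001,-0.02,0],
    [-0.02,-0.004,-0.02,0],
    [-0.035,-0.007,-0.02,0],
    [-0.039,-0.008,-0.02,0],
    [-0.039,-0.008,-0.015,0],
    [-0.039,-0.008,-0.01,0],
    [-0.039,-0.008,-0.006,0],
    [-0.039,-0.008,-0.003,0],
    [-0.039,-0.008,-0.001,0],
    [-0.039,-0.008,0,0],
  ],
)

```text
time: 9.4
tcp_pos: [0.4473, 0.0054, 0.1464]
orientation: [0.706, 0.708, 0.0, -0.0]
ft_force: [-3.7, 0.5, 14.5]
finger_gap: 0.188
```

Emit:
arm_command(
  commands=[
    [0,0,0,0],
    [0,0,0,0],
  ],
)

```text
time: 9.6
tcp_pos: [0.4473, 0.0054, 0.1466]
orientation: [0.706, 0.708, 0.0, -0.0]
ft_force: [-2.2, 0.5, 8.6]
finger_gap: 0.189
```

```bash
python3 - <<'E'
from h import *
c=calibration("wrist");im=grab_frame("wrist");cv2.imwrite("pics/w5.png",cv2.resize(im[140:290,200:350],None,fx=3,fy=3,interpolation=2))
s=get_state();print(s["tcp_pos"],s["orientation"],s["finger_gap"],s["time"],s["ft_force"])
print("tip px",proj(c,s["tcp_pos"]-[0,0,.115]),"blue",proj(c,(.447,.0035,.032)))
E
```

```text
[0.44730991 0.00537838 0.14661384] [ 7.05910457e-01  7.08301005e-01  2.60903739e-04 -2.13548105e-04] 0.18929738793813092 9.65 [-2.11066974  0.53241034  8.90412338]
tip px [277.95314248 213.5389212 ] blue [277.49996222 216.26153835]
```

View pics/w5.png

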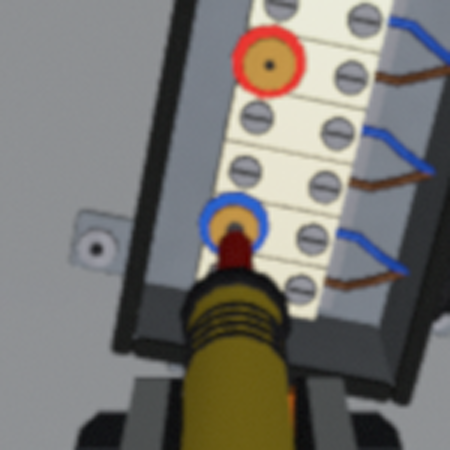

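The tip is on the blue terminal's centre with about 9 N. Taking the pen back above its stand.

Emit:
arm_command(
  commands=[
    [0,0,-0.01,0],
    [0,0,-0.025,0],
    [0,0,-0.04,0],
    [-0.01,0.003,-0.043,0],
    [-0.035,0.012,-0.043,0],
    [-0.065,0.023,-0.043,0],
    [-0.09,0.032,-0.043,0],
    [-0.105,0.037,-0.043,0],
    [-0.1095,0.0395,-0.043,0],
    [-0.1095,0.0395,-0.043,0],
    [-0.1095,0.0395,-0.043,0],
    [-0.1095,0.0395,-0.043,0],
  ],
)

```text
time: 10.85
tcp_pos: [0.4866, -0.1032, 0.1889]
orientation: [0.705, 0.709, 0.0, -0.0]
ft_force: [-0.3, -0.1, -0.5]
finger_gap: 0.188
```

```bash
python3 - <<'E'
from h import *
c=calibration("wrist");im=grab_frame("wrist");cv2.imwrite("pics/w6.png",cv2.resize(im[150:300,200:350],None,fx=3,fy=3,interpolation=2))
s=get_state();print(s["tcp_pos"],s["orientation"],s["finger_gap"],s["time"],s["ft_force"])
print(totool((.4868,-.1042,.123)))
a=cv2.imread("pics/w3.png").astype(int);d=np.abs(a-im)[180:240,250:310];print("diff vs lift picture",d.mean())
E
```

```text
[ 0.48668318 -0.10324411  0.18889934] [ 7.05439394e-01  7.08770192e-01  7.58186096e-05 -2.65290218e-04] 0.19080629694868761 10.9 [ 1.02584063 -0.70814843  0.29222927]
[-0.00098826  0.0001299   0.06589884]
diff vs lift picture 4.688148148148148
```

View pics/w6.png

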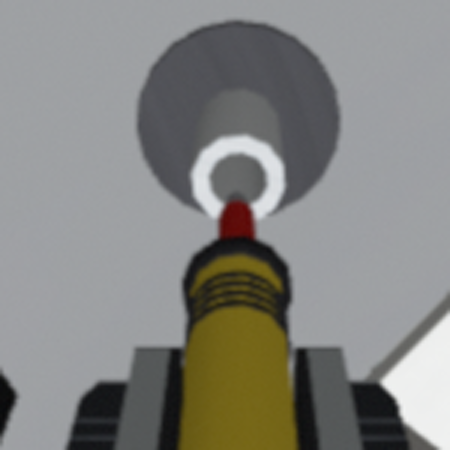

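The tip at (279,215) lines up with the bore at (279,210), the same offset as just after the lift. Lowering the pen.

Emit:
arm_command(
  commands=[
    [-0.001,0,0.01,0],
    [-0.001,0,0.02,0],
    [-0.001,0,0.03,0],
    [-0.001,0,0.04,0],
    [-0.001,0,0.05,0],
    [-0.001,0,0.058,0],
    [-0.001,0,0.063,0],
    [-0.001,0,0.065,0],
    [-0.001,0,0.065,0],
    [-0.001,0,0.065,0],
  ],
)

```text
time: 11.9
tcp_pos: [0.4871, -0.1053, 0.1243]
orientation: [0.706, 0.708, 0.0, 0.0]
ft_force: [0.1, 0.3, -0.8]
finger_gap: 0.191
```

Emit:
arm_command(
  commands=[
    [0,0,0.001,0],
    [0,0,0.0015,0],
    [0,0,0.0015,0],
  ],
)

```text
time: 12.2
tcp_pos: [0.4872, -0.1053, 0.1232]
orientation: [0.706, 0.708, 0.0, 0.0]
ft_force: [-2.3, -0.2, 5.3]
finger_gap: 0.191
```

Emit:
arm_command(
  commands=[
    [0,0,0,0],
    [0,0,0,0],
    [0,0,0,0],
    [0,0,0,0],
    [0,0,0,0],
    [0,0,0,0],
    [0,0,0,0],
    [0,0,0,0],
  ],
  grip=1,
)

```text
time: 13.0
tcp_pos: [0.4868, -0.1053, 0.1225]
orientation: [0.706, 0.708, -0.0, -0.0]
ft_force: [-0.2, -1.2, -0.8]
finger_gap: 1.003
```

Emit:
arm_command(
  commands=[
    [0,0,-0.01,0],
    [0,0,-0.025,0],
    [0,0,-0.045,0],
    [0,0,-0.065,0],
    [0,0,-0.075,0],
    [0,0,-0.075,0],
    [0,0,-0.075,0],
  ],
)

```text
time: 13.7
tcp_pos: [0.4867, -0.105, 0.1973]
orientation: [0.706, 0.708, 0.0, -0.0]
ft_force: [-0.2, -0.0, 0.1]
finger_gap: 1.005
```

```bash
python3 - <<'E'
from h import *
c=calibration("wrist");im=grab_frame("wrist");cv2.imwrite("pics/w7.png",im)
s=get_state();print(s["tcp_pos"],s["orientation"],s["finger_gap"],s["time"],s["ft_force"])
H,S,V=hsv(im);W=np.zeros(H.shape,bool);W[185:290,240:330]=1
m=((H>=18)&(H<35)&(S>110)&W)
for r in np.where(m.any(1))[0][::8]:
    x=np.where(m[r])[0]; print(r,x.min(),x.max())
print(blobs(m,100),"grip expected butt",proj(c,(.4873,-.1045,.152)))
E
```

```text
[ 0.48634744 -0.10504096  0.19687509] [ 7.05948379e-01  7.08263069e-01 -3.33341558e-04 -4.46594753e-04] 0.9995319244904433 13.75 [-0.71082469 -0.18993073  0.23717851]
197 276 283
205 270 290
213 269 291
221 268 291
229 267 292
237 266 293
245 266 293
253 265 294
261 267 293
269 275 286
[(array([279.6, 230.7]), np.int32(1383))] grip expected butt [278.71949282 256.38407768]
```

The pen stands upright as before. Going above the cover, turning to its yaw.

Emit:
arm_command(
  commands=[
    [0.02,-0.002,0,3],
    [0.055,-0.006,0,6],
    [0.095,-0.01,0,9],
    [0.135,-0.014,0,12],
    [0.175,-0.018,0,15],
    [0.215,-0.022,0.005,18],
    [0.25,-0.026,0.012,21],
    [0.28,-0.029,0.02,24],
    [0.305,-0.031,0.025,27],
    [0.316,-0.032,0.027,27.5],
    [0.316,-0.032,0.027,27.5],
    [0.316,-0.032,0.027,27.5],
  ],
)

```text
time: 14.95
tcp_pos: [0.454, 0.2093, 0.1702]
orientation: [0.854, 0.52, -0.0, 0.0]
ft_force: [0.4, -0.8, 0.4]
finger_gap: 1.0
```

Emit:
arm_command(
  commands=[
    [0,0,0,0],
    [0,0,0,0],
  ],
)

```text
time: 15.15
tcp_pos: [0.4543, 0.2093, 0.1708]
orientation: [0.855, 0.519, 0.0, 0.0]
ft_force: [0.0, -0.3, -0.6]
finger_gap: 1.0
```

```bash
python3 - <<'E'
from h import *
c=calibration("wrist");im=grab_frame("wrist");cv2.imwrite("pics/w8.png",im)
import pickle;pickle.dump(c,open("w8.pkl","wb"))
s=get_state();print(s["tcp_pos"],s["orientation"],s["qpos"],s["time"])
H,S,V=hsv(im)
for k in cv2.findContours(((V>165)&(S<60)).astype(np.uint8),0,2)[0]:
    if cv2.contourArea(k)>3000:
        q=cv2.approxPolyDP(cv2.convexHull(k),10,True)[:,0];P=np.array([cast(c,x,.010)for x in q])
        print(q.tolist(),P.round(4).tolist(),np.linalg.norm(np.diff(P,axis=0,append=P[:1]),axis=1).round(3),P.mean(0).round(4))
E
```

```text
[0.45427761 0.2096295  0.17080176] [ 8.54537494e-01  5.19389633e-01  2.83183054e-04 -5.46388814e-06] [-0.94636721  0.34634093  0.53712428  2.06203856 -0.2462193   0.79362654
 -0.73992579] 15.2
[[230, 128], [323, 129], [317, 256], [234, 254]] [[0.4462, 0.2746, 0.01], [0.5095, 0.2409, 0.01], [0.459, 0.1458, 0.01], [0.3961, 0.1805, 0.01]] [0.072 0.108 0.072 0.107] [0.4527 0.2105 0.01  ]
```

View pics/w8.png

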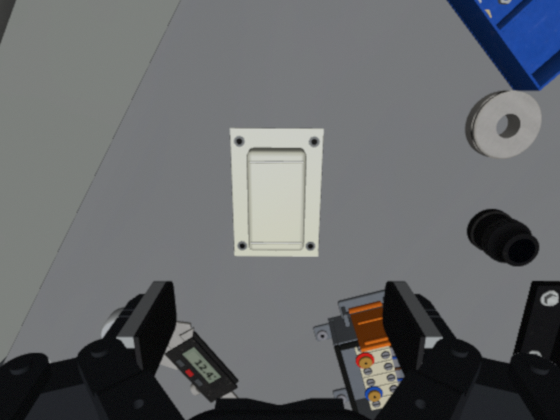

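The cover is centred at (0.4527, 0.2105) with yaw -28°, and nothing stands between the fingers and the hood. Descending and gripping.

Emit:
arm_command(
  commands=[
    [0,-0.002,0.02,0.5],
    [0,-0.002,0.045,0.5],
    [0,-0.002,0.075,0.5],
    [0,-0.002,0.1,0.5],
    [0,-0.002,0.12,0.5],
    [0,-0.002,0.132,0.5],
    [0,-0.002,0.137,0.5],
    [0,-0.002,0.137,0.5],
    [0,-0.002,0.137,0.5],
  ],
)

```text
time: 16.1
tcp_pos: [0.4528, 0.2117, 0.0343]
orientation: [0.856, 0.516, 0.001, -0.0]
ft_force: [1.2, -0.6, 0.6]
finger_gap: 1.003
```

Emit:
arm_command(
  commands=[
    [0,0,0,0],
    [0,0,0,0],
    [0,0,0,0],
    [0,0,0,0],
    [0,0,0,0],
    [0,0,0,0],
    [0,0,0,0],
    [0,0,0,0],
  ],
  grip=-1,
  force=60,
)

```text
time: 16.9
tcp_pos: [0.4525, 0.2119, 0.0343]
orientation: [0.856, 0.516, 0.001, -0.0]
ft_force: [-1.4, -0.5, 6.5]
finger_gap: 0.501
```

The opening of about 43 mm matches the hood. I raise the grip force, lift, carry the cover over the box and turn it to the box's yaw.

Emit:
arm_command(
  commands=[
    [0,0,0,0],
    [0,0,0,0],
    [0,0,-0.01,0],
    [0,0,-0.03,0],
    [0,0,-0.055,0],
    [0,0,-0.08,0],
    [0,0,-0.09,0],
    [0,0,-0.09,0],
    [0,0,-0.09,0],
  ],
  force=110,
)

```text
time: 17.8
tcp_pos: [0.4515, 0.2116, 0.123]
orientation: [0.856, 0.517, -0.0, -0.0]
ft_force: [-1.0, 0.9, -2.2]
finger_gap: 0.487
```

Emit:
arm_command(
  commands=[
    [-0.01,0.006,0,-2],
    [-0.03,0.018,0,-4],
    [-0.055,0.033,0,-6],
    [-0.08,0.049,0,-8],
    [-0.105,0.064,0,-10],
    [-0.13,0.079,0,-12],
    [-0.15,0.091,0,-14],
    [-0.16,0.097,0,-16],
    [-0.163,0.099,0,-16.6],
    [-0.163,0.099,0,-16.6],
    [-0.163,0.099,0,-16.6],
    [-0.163,0.099,0,-16.6],
  ],
)

```text
time: 19.0
tcp_pos: [0.4634, 0.0222, 0.1232]
orientation: [0.772, 0.635, -0.0, -0.0]
ft_force: [-0.5, 0.2, -2.1]
finger_gap: 0.485
```

```bash
python3 - <<'E'
from h import *
c=calibration("wrist");im=grab_frame("wrist");cv2.imwrite("pics/w9.png",im)
import pickle;pickle.dump(c,open("w9.pkl","wb"))
s=get_state();R=Ro.from_quat(s["orientation"]).as_matrix();print(s["tcp_pos"],s["finger_gap"],s["time"],s["ft_force"])
print("tool y yaw",np.degrees(np.arctan2(R[1,1],R[0,1])),R[:,2])
print(totool((.4642,.0214,.1)))
cz=s["tcp_pos"][2]-.0343;b=np.radians(-11.3);ex=np.array([np.cos(b),np.sin(b),0]);ey=np.array([-np.sin(b),np.cos(b),0]);B=np.array([.464,.0203,0])
for n,y in(("L",.0575),("R",-.0575)):print("latch",n,[proj(c,B+ey*y+ex*d+[0,0,.058]).round() for d in(-.015,.015)])
print("lug/box corners z=.042",[proj(c,B+ex*i*.036+ey*j*.052+[0,0,.042]).round() for i in(-1,1) for j in(-1,1)])
E
```

```text
[0.4634775  0.0221113  0.12329182] 0.48324673172684096 19.05 [-0.14400641 -0.07764381 -2.39058962]
tool y yaw -11.147834094982056 [-3.33198259e-04  1.06007837e-04 -9.99999939e-01]
[-0.00055911  0.00085448  0.0232915 ]
latch L [array([251., 143.]), array([309., 143.])]
latch R [array([255., 330.]), array([303., 330.])]
lug/box corners z=.042 [array([224., 308.]), array([216., 149.]), array([334., 308.]), array([343., 149.])]
```

View pics/w9.png

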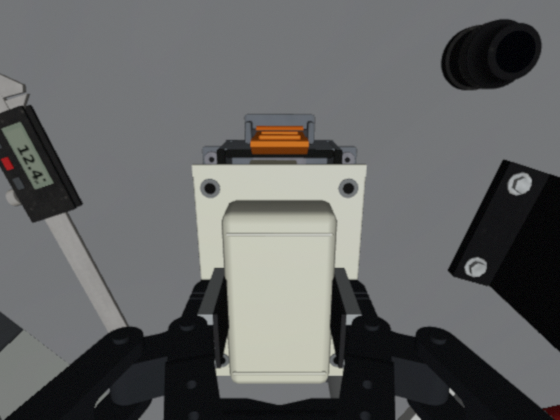

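The cover is held squarely: flange corners at (193,166) and (366,166), with the orange latch centred at column 280 in line with the cover. I'll check the lengthwise offset numerically.

```bash
python3 - <<'E'
from h import *
import pickle
c=pickle.load(open("w9.pkl","rb"));im=cv2.imread("pics/w9.png");H,S,V=hsv(im)
g=im.max(2)
for col in(225,240,320,335):print(col,list(zip(range(134,170,2),g[134:170:2,col])))
T=np.array([.4634775,.0221113,0]);b=np.radians(-11.15);ex=np.array([np.cos(b),np.sin(b),0]);ey=np.array([-np.sin(b),np.cos(b),0])
def loc(uv,z):p=cast(c,uv,z)-T;return np.round([p@ex*1e3,p@ey*1e3],1)
print("flange corners (cover frame rel TCP, mm)",loc((193,166),.1),loc((366,166),.1))
for r in(139,141,143,145):print(r,"seal top",loc((225,r),.042),loc((335,r),.042))
print("white bottom corners",[loc(p,.1) for p in((202,278),(359,278))])
o=np.argwhere((H>3)&(H<18)&(S>150)&(V>90)&(np.arange(420)[:,None]<170));print("orange rows/cols",o.min(0),o.max(0))
for r in (150,155,160):
    for x0 in(200,345):print(r,x0,g[r,x0:x0+24:2])
E
```

```text
225 [(134, np.uint8(118)), (136, np.uint8(119)), (138, np.uint8(119)), (140, np.uint8(101)), (142, np.uint8(67)), (144, np.uint8(49)), (146, np.uint8(47)), (148, np.uint8(72)), (150, np.uint8(43)), (152, np.uint8(14)), (154, np.uint8(17)), (156, np.uint8(20)), (158, np.uint8(24)), (160, np.uint8(25)), (162, np.uint8(22)), (164, np.uint8(111)), (166, np.uint8(199)), (168, np.uint8(201))]
240 [(134, np.uint8(118)), (136, np.uint8(118)), (138, np.uint8(116)), (140, np.uint8(64)), (142, np.uint8(50)), (144, np.uint8(49)), (146, np.uint8(52)), (148, np.uint8(47)), (150, np.uint8(24)), (152, np.uint8(21)), (154, np.uint8(21)), (156, np.uint8(26)), (158, np.uint8(95)), (160, np.uint8(113)), (162, np.uint8(112)), (164, np.uint8(128)), (166, np.uint8(198)), (168, np.uint8(201))]
320 [(134, np.uint8(118)), (136, np.uint8(117)), (138, np.uint8(116)), (140, np.uint8(66)), (142, np.uint8(51)), (144, np.uint8(51)), (146, np.uint8(52)), (148, np.uint8(52)), (150, np.uint8(26)), (152, np.uint8(23)), (154, np.uint8(21)), (156, np.uint8(24)), (158, np.uint8(83)), (160, np.uint8(111)), (162, np.uint8(1
[... 436 characters left out ...]
9)), (168, np.uint8(200))]
flange corners (cover frame rel TCP, mm) [-34.8  52.3] [36.5 52.3]
139 seal top [-29.7  55.9] [32.  55.9]
141 seal top [-29.7  54.8] [32.  54.8]
143 seal top [-29.8  53.6] [32.1 53.7]
145 seal top [-29.8  52.5] [32.1 52.6]
white bottom corners [array([-34.5,   0.4]), array([37.3,  0.5])]
orange rows/cols [126 250] [152 308]
150 200 [118 104 110 111 111 106 106 109  86  23  22  22]
150 345 [110 111 112 112 114 107 106 118 118 118 119 118]
155 200 [119 110 105 124 125 124 129 132  95  21  21  20]
155 345 [124 126 132 129 114 109 110 118 118 118 118 119]
160 200 [118 107 112 127 113  42  35 104 102  24  22  21]
160 345 [ 62  32  70 128 127 108 117 118 117 118 117 117]
```

The cover and box agree within about 1 mm in both directions. Descending to just above the latches, then in small steps.

Emit:
arm_command(
  commands=[
    [-0.0005,0,0.006,0],
    [-0.0005,0,0.014,0],
    [-0.0005,0,0.022,0],
    [-0.0005,0,0.03,0],
    [-0.0005,0,0.036,0],
    [-0.0005,0,0.039,0],
    [-0.0005,0,0.039,0],
    [-0.0005,0,0.039,0],
  ],
)

```text
time: 19.85
tcp_pos: [0.4636, 0.0206, 0.0846]
orientation: [0.773, 0.634, 0.0, 0.0]
ft_force: [-0.8, -0.3, -1.9]
finger_gap: 0.482
```

Emit:
arm_command(
  commands=[
    [0,0,0.001,0],
    [0,0,0.002,0],
    [0,0,0.003,0],
    [0,0,0.004,0],
    [0,0,0.005,0],
    [0,0,0.006,0],
    [0,0,0.006,0],
  ],
)

```text
time: 20.55
tcp_pos: [0.4639, 0.021, 0.0786]
orientation: [0.773, 0.635, 0.0, 0.0]
ft_force: [0.5, 0.8, 1.0]
finger_gap: 0.482
```

Emit:
arm_command(
  commands=[
    [0,0,0.001,0],
    [0,0,0.002,0],
    [0,0,0.003,0],
    [0,0,0.003,0],
  ],
)

```text
time: 20.95
tcp_pos: [0.4643, 0.0208, 0.076]
orientation: [0.773, 0.635, 0.001, 0.0]
ft_force: [0.3, 0.1, 6.4]
finger_gap: 0.482
```

First touch came at an origin height of about 44 mm, as expected, with no side load. Continuing.

Emit:
arm_command(
  commands=[
    [0,0,0.001,0],
    [0,0,0.002,0],
    [0,0,0.003,0],
    [0,0,0.003,0],
  ],
)

```text
time: 21.35
tcp_pos: [0.4649, 0.0208, 0.0736]
orientation: [0.773, 0.635, 0.001, 0.001]
ft_force: [-1.1, 1.0, 11.8]
finger_gap: 0.488
```

Emit:
arm_command(
  commands=[
    [0,0,0.001,0],
    [0,0,0.002,0],
    [0,0,0.002,0],
    [0,0,0.002,0],
  ],
)

```text
time: 21.75
tcp_pos: [0.4648, 0.0209, 0.0709]
orientation: [0.773, 0.635, 0.001, 0.001]
ft_force: [3.7, 2.4, 4.4]
finger_gap: 0.488
```

The force dropped from 12 to 4 N, so the latches have snapped. Now pressing onto the seal.

Emit:
arm_command(
  commands=[
    [0,0,0.0005,0],
    [0,0,0.001,0],
    [0,0,0.0015,0],
    [0,0,0.0015,0],
    [0,0,0.0015,0],
  ],
)

```text
time: 22.25
tcp_pos: [0.4648, 0.0209, 0.0699]
orientation: [0.773, 0.635, 0.001, 0.001]
ft_force: [2.4, 2.5, 11.8]
finger_gap: 0.484
```

Emit:
arm_command(
  commands=[
    [0,0,0.0003,0],
    [0,0,0.0005,0],
    [0,0,0.0005,0],
    [0,0,0.0005,0],
    [0,0,0.0005,0],
  ],
)

```text
time: 22.75
tcp_pos: [0.4648, 0.0209, 0.0696]
orientation: [0.773, 0.635, 0.001, 0.0]
ft_force: [1.4, 2.4, 13.6]
finger_gap: 0.485
```

```bash
python3 - <<'E'
from h import *
a=grab_frame("wrist");c=calibration("wrist");b=grab_frame("scene");t=grab_frame("top")
s=get_state();R=Ro.from_quat(s["orientation"]).as_matrix();print(s["tcp_pos"],s["finger_gap"],s["time"],s["ft_force"],R[:,2],np.degrees(np.arctan2(R[1,1],R[0,1])))
o=np.zeros((480,800,3),np.uint8)
o[:300,:400]=cv2.resize(a,(400,300));o[:300,400:]=cv2.resize(a[90:270,160:400],(400,300),interpolation=2)
o[300:480,:240]=cv2.resize(b[190:280,200:320],(240,180),interpolation=2);o[300:480,240:540]=cv2.resize(t[200:272,240:360],(300,180),interpolation=2)
cv2.imwrite("pics/w10.png",o)
E
```

```text
[0.46480517 0.02093751 0.06959668] 0.4835856738672153 22.9 [ 0.67127807  2.47710483 13.84712097] [ 2.55061117e-03  8.84143470e-04 -9.99996356e-01] -11.224447729262574
```

View pics/w10.png

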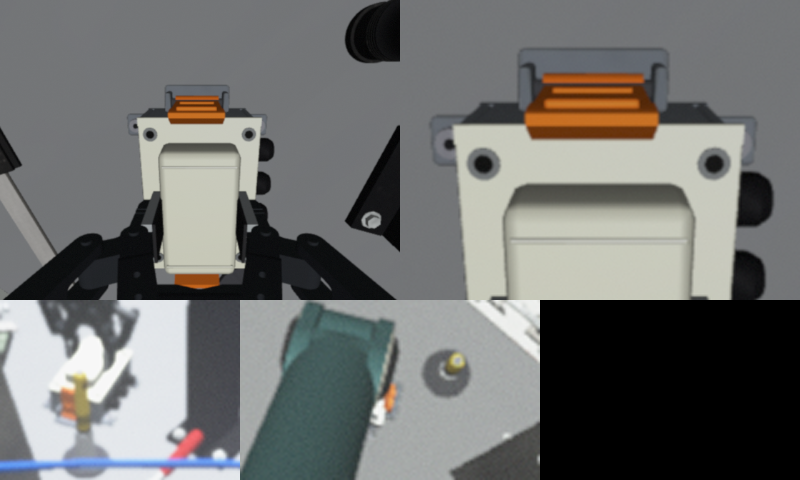

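The +y latch clearly hooks over the flange, and the -y latch shows in place behind the hood. The cover is level, its origin at about 35 mm, and the pen is upright in its stand. The push is steady at about 14 N, so I'm handing in.

```bash
python3 - <<'E'
from station import *
print(close_job());s=get_state();print(s["time"],s["tcp_pos"],s["ft_force"])
E
```

```text
the job is handed in; nothing more can be done
None
the job is handed in; nothing more can be done
```

The job is handed in at about 23 s of the 72 s allowed, with the cover still held pressed onto the seal. No verdict comes back, so this rests on my own checks.

- **Pen:** I touched the red terminal and then the blue one, each with about 8–9 N on the wrist sensor. The blue touch was seen on its centre. The red touch was only seen about 10 mm above, then corrected by 2.5 mm before contact. The pen was put back and let go, and the last top picture shows it upright in its stand.
- **Cover:** I gripped the hood, aligned the cover with the box to about 1 mm, and pressed it down. The resistance rose to about 12 N and dropped to about 4 N as the latches snapped.
- **Last check:** The push was steady at about 14 N and the cover was level. Its origin was about 35 mm up, worked out from the tool height assuming no slip in the grip. The left latch is clearly hooked over the flange. The right one is mostly hidden behind the hood, so I judged it from the level cover and the force drop.
- **Disagreement:** Camera and tool positions differed by 1–3 mm at times, within the tolerances. The spanner, lens and ring gauge were not approached; I did not re-measure them at the end.

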